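Seal a hygiene swab in its vial and show it to the inspection camera

ROBOT

A 6-joint arm with a two-finger parallel gripper is mounted at the origin on a cart in front of the work surface, level with it; the furniture and walls round the work are solid. World frame = base frame: x ahead of the robot, y to its left, z up, the work surface at z = 0. Lengths are in mm, angles in rad, forces in N, time in s.
With the tool pointing down it reaches from about 350 to 875 mm from the base axis. Payload 4.2 kg.
Tool frame: the origin (TCP) lies midway between the tips of the shut fingers; the grasp point (between the pads) lies 19 mm behind it; z points along the fingers, y is the direction in which the jaws open and shut (so a half turn about z gives the same grasp; the last joint's range is limited). The gripper opens to 85 mm and grips with 20 to 120 N. Pads are 22 mm wide; open, the fingers measure 114 mm over their backs; the gripper's body (76 mm by 85 mm) begins 54 mm behind the grasp point. The pads swing forward as they close: fully open they stand 13 mm farther back than shut.
Start: joints at [-1.003, 0.385, 0.008, 0, -1.194, -0.259], TCP at [189.963, -595.41, 231.312] pointing down, gripper open.
Joint ranges: [-3.14, 3.14], [-1.21, 2.06], [-1.07, 1.41], [-3.16, 2.05], [-2.99, -0.16], [-3.1, 3.1]. Speed limits (rad/s): [2.79, 2.79, 3.14, 3.14, 3.14, 3.14].

INTERFACE

Orientations are given as a unit quaternion [x, y, z, w].
In Python, from bench import arm gives the robot as it stands.
- The arm moves only by the tool send_rows, never from a script. Its arguments are lists of equal length, an entry for each row: "translation": the shift along the tool's x, y, z in mm, a list of three; "dr": the turn, a rotation vector about the tool's x, y, z in degrees, a list of three; "grip": the finger opening in mm, from 0 to 85.4. In form: {"translation": [[dx, dy, dz], ...], "dr": [[ax, ay, az], ...], "grip": [grip, ...]}. A call has exactly 5 rows; each row shifts and turns the commanded pose from where the row before left it, along the tool's axes as they then stand; what a row does not reach is not made up. A row lasts 1/8 s, in which the tool goes at most 62.5 mm and 10.7 degrees, less where a joint would pass 70% of its speed; a pose out of reach is approached as far as the arm can. A call with a gripper value outside its range is refused whole. The fingers move at their own pace and stop on an object; the grip force is fixed at half the most. Time passes only in rows, so rows that do not move let the fingers close, or fill a call up. It gives the time, the measured TCP pose, the force and the opening at its end, in the units of the state.
- arm.read_state(): the state, without advancing time (a new reading comes with each control period).
- arm.get_image(name): name is "scene" or "top" or "wrist"; returns the picture (420x560x3 uint8, red, green, blue); there is no depth.
- arm.camera_info(name): a dict with "fx", "fy", "cx", "cy" (pixels), "cam_to_world" (4x4, takes a point from camera to world coordinates). Camera axes: x right, y down, z forward; pixel columns grow to the right and rows downward; lengths in mm; the calibration is good to about 2 mm. A picture is of the moment at which its call begins: read the wrist's pose just before it. camera_info takes no time and is no camera call; for the wrist camera it gives the pose at the moment of the call.
- arm.job_done(): hands the job in, once; it reports no verdict.
Trained networks look in the newest picture that a camera, given by its name, has taken for a name from the list of things; names that differ only in an ending like _2 or _b are one class to them, and where a whole thing is asked for, a point or a joint stands for the part that bears it (a point fixed in the world has none). Each returns a list of dicts, best first, with "confidence" (0 to 1); they miss things now and then, are a little off and sometimes report something else, mostly with a low value. They report only what shows in the picture. A call takes as long as a camera call. They do not tell look-alikes from the thing itself.
- arm.search_frame(thing, camera): "xyz" ([x, y, z] in mm, in world coordinates, good to about 4 mm: the middle of the surface that is visible of it).
- arm.place_of(thing, camera): "xyz" ([x, y, z] in mm, in world coordinates, good to about 4 mm: a listed point, or the origin of a listed thing).
The state is a dict: "clock": time; "joints": joint angles; "joint_vel": joint speeds; "joint_efforts": joint torques, N m; "position": TCP position; "ee_rot": TCP orientation; "contact_force": force on the tool from outside, world axes, zero at the start; "wrist_torque": the same for the moment, N m; "gripper_width": finger opening in mm.
Only numpy, scipy, OpenCV 4.12 (cv2) and the standard library are available. Lean on these libraries where they do the work, as an engineer would, in place of code of your own. Each camera call takes 0.05 s, during which the arm holds its last target.

TASK

Take the hygiene swab out of its stand and push it down into the open vial in the rack until its flange sits fully home on the vial's rim. Then lift that vial, swab and all, out of the rack and hold it still and upright in front of the inspection camera, its middle level with the lens and straight ahead of it, 12 cm from the glass; finish while still holding it there. Leave the two stoppered vials in the rack and do not bump the camera.

Things in the scene. Friction and masses are not known exactly. Their poses are not given: they have to be found in the camera images.
- swab_handle (a point): Centre of the swab's plain grey round handle (13 mm diameter, 21 mm high; the point is 10.5 mm below its top); z up along the swab. The loose swab (84 mm long, 20 g) starts upright in the swab stand. Grip the handle high, with the fingertips above the 20 mm flange at its foot: the vial's rim comes right under that flange.
- swab_flange (a point): Centre of the underside of the swab's flange (20 mm diameter, 3 mm thick), 13.5 mm below the handle's centre; z up. Below it: an 8 mm plug 6 mm long, tapering over 6 mm more to a 5 mm rod with a 6 mm grey bud, whose end is 60 mm below the flange. Seated, this point lies at the middle of the open vial's mouth.
- open_vial_mid (a point): Middle of the open vial, 45 mm above its underside; z up its axis. Loose plain white vial, 24 mm diameter, 90 mm high, 40 to 70 g, in one of the rack's bores (which varies), the only one with an open mouth; its top 48 mm stand clear of the rack. With the swab in, the narrower handle rises 24 mm above the rim, so the vial can be gripped from above just under its rim, the handle between the fingers.
- open_vial_mouth (a point): Centre of the open vial's mouth, level with the rim, on its axis, 45 mm above its middle; z up. The round bore is 11 mm wide and 84 mm deep.
- closed_vial_0_mid (a point): Middle of a stoppered vial (same white vial, closed by a flat grey stopper of 21 mm diameter that stands 10 mm above the rim), 45 mm above its underside. Stays in the rack.
- closed_vial_1_mid (a point): Middle of the other stoppered vial, same description. Stays in the rack.
- rack: Fixed steel vial rack, 60 x 166 x 50 mm; origin at the centre of its underside on the table, z up, y along the row. Three 26.5 mm bores at y = -55, 0, +55 mm, with a floor 8 mm above the table on which the vials stand (rims 98 mm above the table). To grip a vial, close the fingers along the rack's x axis, across the row.
- swab_stand: Fixed grey block, 44 x 74 mm, 72 mm high, on a thin foot of 60 x 90 mm, turned any way; origin at the centre of its underside on the table. Two 12 mm bores, 66 mm deep, at y = -18 and +18 mm; the swab stands in the +18 mm one, its flange resting on the block's top; the other is empty.
- camera_stand: Fixed inspection camera: round foot of 110 mm diameter, post 299 mm high, and on it a small grey head (60 x 50 x 44 mm) with a black lens barrel (36 mm diameter) in front, clamped at a height that varies. Origin at the centre of the foot's underside, z up; the lens looks level along this body's -x axis.
- lens (a point): Centre of the camera's front glass; the lens looks level along this frame's -x axis, z up. Lies 88 mm ahead of the post's axis, 190 to 250 mm above the table.
- view_point (a point): Where the middle of the vial must be held: 120 mm straight ahead of the lens (along -x of this frame, which is that of the lens), at the lens's height; z up.
Mind the look-alikes: they are no part of the job. What is shaped like the part that bears open_vial_mid but blue or green is not meant.

How it is judged:
By the outcome, as a careful person would: the job done as asked, in the order asked, and still so for the second after the job is handed in, while the arm keeps its last pose, push and grip.
It also fails if it takes over 54 s, if anything falls off the work surface, if the arm or the gripper's body presses on something with over 40 N, if the wrist force passes 120 N, or if a joint passes its speed limit or range.

## Working session

There is one attempt and no reset: what is moved stays moved. The work goes in short steps, Python scripts to look and compute and a tool call to move; the robot and the scene stay as the last step left them, time stands still between calls to the robot, and variables do not carry over. Pictures are saved under pics/ and viewed, and the job is handed in when it is done.

Besides the shell and the picture viewer there is one more tool, called after ">>>" as name(argument=value, ...), one argument or row to a line, values as JSON. send_rows: Moves the arm, as the interface text tells. Its arguments: {"type":"object","properties":{"translation":{"type":"array"},"dr":{"type":"array"},"grip":{"type":"array"}},"required":["translation","dr","grip"]}

```bash
mkdir -p pics; ls
python3 - <<'E'
from bench import arm
import cv2,numpy as np
s=arm.read_state(); print({k:np.round(v,3).tolist() for k,v in s.items()})
for n in ["scene","top","wrist"]:
    im=arm.get_image(n); cv2.imwrite(f"pics/{n}0.png",im[:,:,::-1])
    c=arm.camera_info(n); print(n,c["fx"],c["cx"],c["cy"],np.round(c["cam_to_world"],3).tolist())
E
```

```text
pics
{'clock': 0.0, 'joints': [-1.003, 0.386, 0.007, -0.0, -1.194, -0.259], 'joint_vel': [0.001, -0.0, -0.0, -0.0, -0.001, 0.001], 'joint_efforts': [-0.001, -39.229, 18.84, 4.186, -0.004, -0.0], 'position': [189.777, -594.88, 230.228], 'ee_rot': [-0.154, 0.988, 0.001, -0.0], 'contact_force': [0.052, 0.646, -0.363], 'wrist_torque': [-0.013, -0.028, -0.015], 'gripper_width': 85.297}
scene 513.9322217750416 274.55470043979966 202.66724718399504 [[0.409, -0.502, 0.762, -469.038], [-0.913, -0.233, 0.336, -387.152], [0.01, -0.833, -0.553, 876.075], [0.0, 0.0, 0.0, 1.0]]
top 402.7369695991201 280.78002851663086 210.83580318941534 [[-0.002, -0.985, 0.175, 383.808], [-1.0, 0.001, -0.004, 61.831], [0.004, -0.175, -0.985, 1010.41], [0.0, 0.0, 0.0, 1.0]]
wrist 300.5431648738713 278.03763320475366 206.6951700731651 [[-0.303, 0.915, 0.266, 122.268], [0.953, 0.291, 0.086, -616.991], [0.002, 0.28, -0.96, 372.279], [0.0, 0.0, 0.0, 1.0]]
```

View pics/scene0.png

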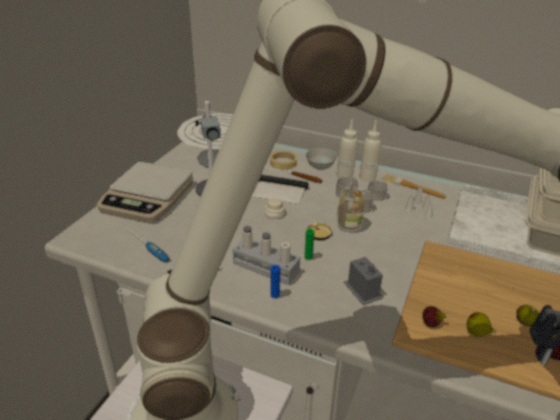

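View pics/top0.png

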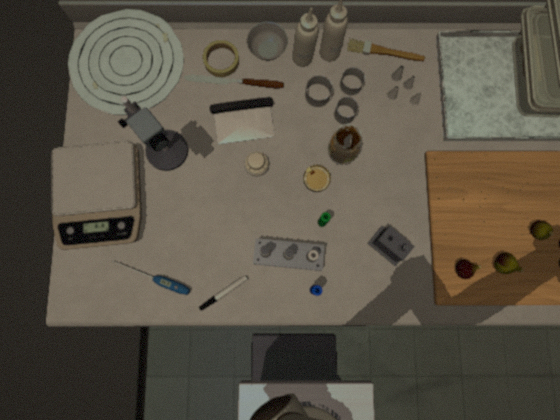

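```bash
cat > net.py <<'E'
from bench import arm
import numpy as np
def proj(p,n):
    c=arm.camera_info(n); T=np.linalg.inv(c["cam_to_world"]); q=T[:3,:3]@np.array(p)+T[:3,3]
    return [round(float(c["fx"]*q[0]/q[2]+c["cx"]),1),round(float(c["fy"]*q[1]/q[2]+c["cy"]),1)]
def show(fn,things,cams):
    for n in cams:
        for t in things:
            for d in getattr(arm,fn)(t,n)[:4]:
                print(n,t,{k:(np.round(v,2).tolist() if not isinstance(v,str) else v) for k,v in d.items()},proj(d["xyz"],n))
E
python3 - <<'E'
from net import *
show("place_of",["swab_handle","swab_flange","open_vial_mid","open_vial_mouth","closed_vial_0_mid","closed_vial_1_mid","rack","swab_stand","camera_stand","lens"],["top","scene"])
print(arm.read_state()["clock"])
E
```

```text
top swab_handle {'xyz': [459.5, -224.8, 85.3], 'confidence': 0.48} [404.0, 248.8]
top swab_flange {'xyz': [464.5, -226.4, 67.2], 'confidence': 0.6} [402.2, 247.3]
top swab_flange {'xyz': [473.8, -216.1, -1.9], 'confidence': 0.51} [389.7, 246.0]
top open_vial_mid {'xyz': [535.9, -48.4, 42.0], 'confidence': 0.62} [324.5, 219.0]
top open_vial_mid {'xyz': [365.8, -25.0, 48.6], 'confidence': 0.52} [316.3, 290.2]
top open_vial_mid {'xyz': [450.3, -14.1, 51.7], 'confidence': 0.47} [311.2, 254.0]
top open_vial_mouth {'xyz': [441.6, -13.7, 91.6], 'confidence': 0.63} [312.5, 256.6]
top open_vial_mouth {'xyz': [532.1, -41.0, 87.4], 'confidence': 0.51} [323.5, 217.6]
top open_vial_mouth {'xyz': [370.1, -23.7, 88.2], 'confidence': 0.46} [317.3, 288.6]
top open_vial_mouth {'xyz': [461.9, -222.3, 85.1], 'confidence': 0.41} [402.8, 247.8]
top closed_vial_0_mid {'xyz': [459.8, -223.0, 89.3], 'confidence': 0.6} [403.7, 248.5]
top closed_vial_0_mid {'xyz': [452.6, 36.2, 53.5], 'confidence': 0.49} [290.0, 253.0]
top rack {'xyz': [451.5, 42.0, 0.1], 'confidence': 0.74} [287.2, 255.0]
top rack {'xyz': [65
[... 1025 characters left out ...]
dence': 0.51} [283.0, 245.7]
scene closed_vial_0_mid {'xyz': [450.6, 39.2, 51.6], 'confidence': 0.76} [266.1, 252.5]
scene closed_vial_0_mid {'xyz': [461.6, -222.0, 72.3], 'confidence': 0.48} [368.8, 272.4]
scene closed_vial_1_mid {'xyz': [451.1, 94.6, 53.4], 'confidence': 0.63} [246.6, 246.1]
scene rack {'xyz': [447.5, 37.1, 3.7], 'confidence': 0.94} [266.4, 267.9]
scene swab_stand {'xyz': [473.5, -212.4, 6.0], 'confidence': 0.77} [363.3, 288.9]
scene camera_stand {'xyz': [725.7, 353.8, -1.1], 'confidence': 0.92} [213.2, 189.7]
scene camera_stand {'xyz': [444.4, -12.2, 99.1], 'confidence': 0.62} [284.2, 244.3]
scene lens {'xyz': [658.7, 302.5, 233.0], 'confidence': 0.72} [212.5, 134.8]
1.15
```

The top picture shows the rack at about (290,253), its open vial at (313,255), the swab stand at (391,243), and the camera stand at (160,140). The blue look-alike is at (316,290) and the green one at (324,219). I'll take closer crops next.

Run:
```python
import cv2
import numpy as np
t=cv2.imread("pics/top0.png"); s=cv2.imread("pics/scene0.png")
a=cv2.resize(t[200:300,240:420],None,fx=4.4,fy=4.4,interpolation=cv2.INTER_CUBIC); cv2.imwrite("pics/topcrop.png",a)
b=cv2.resize(s[215:305,225:395],None,fx=4.6,fy=4.6,interpolation=cv2.INTER_CUBIC); cv2.imwrite("pics/scenecrop.png",b)
c=cv2.resize(t[90:180,110:230],None,fx=5,fy=5,interpolation=cv2.INTER_CUBIC); cv2.imwrite("pics/camcrop.png",c)
```

```text
(no output)
```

View pics/topcrop.png

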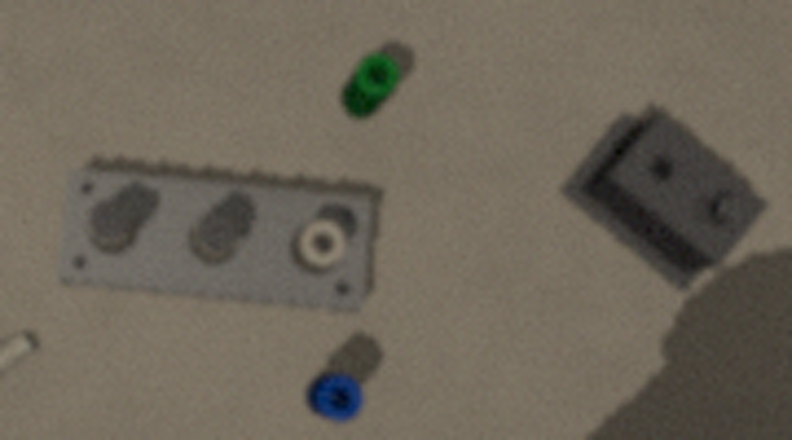

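View pics/scenecrop.png

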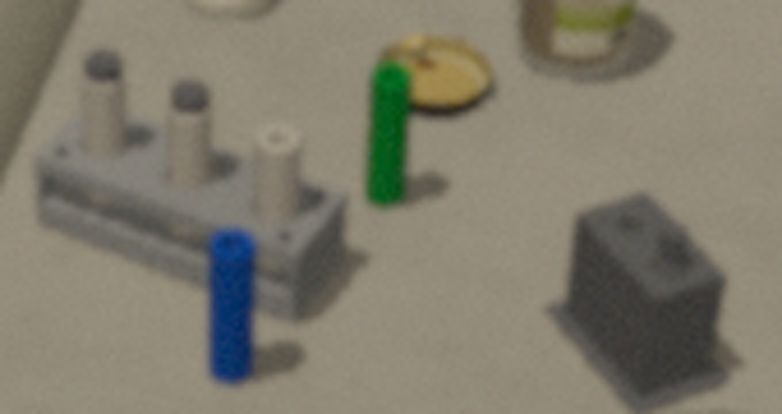

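View pics/camcrop.png

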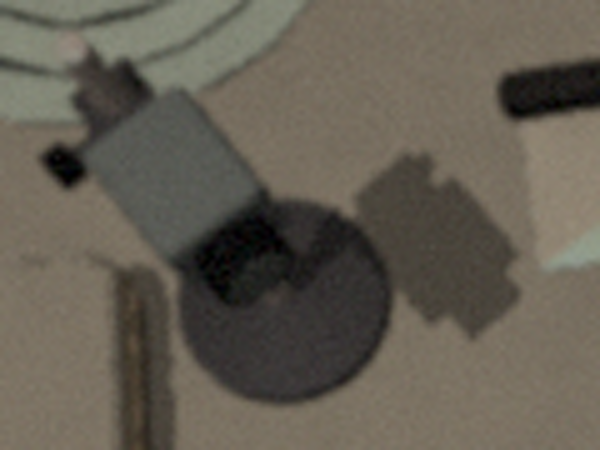

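View pics/wrist0.png

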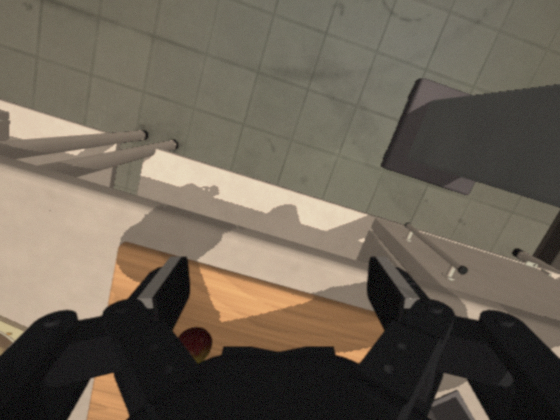

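```bash
cat > plan.py <<'E'
from net import *
from scipy.spatial.transform import Rotation as R
def psiR(psi): # tool down, -x tool at world angle psi (deg)
    p=np.radians(psi); x=np.array([-np.cos(p),-np.sin(p),0]); z=np.array([0,0,-1.]); return R.from_matrix(np.c_[x,np.cross(z,x),z])
def plan(target,psi,n,start=None):
    """start=(pos,psi) commanded; default measured"""
    s=arm.read_state(); p=np.array(s["position"]); r=R.from_quat(s["ee_rot"])
    if start is not None: p=np.array(start[0],float); r=psiR(start[1])
    rt=psiR(psi); rv=(r.inv()*rt).as_rotvec(); step=(np.array(target)-p)/n
    print("from",p.round(1),"rv/row deg",np.degrees(rv/n).round(2),"len/row",np.linalg.norm(step).round(1))
    cur=r
    for i in range(n):
        print((cur.inv().apply(step)).round(1).tolist()); cur=cur*R.from_rotvec(rv/n)
E
python3 -c "
from plan import *
plan([460,-226,190],83,10)"
```

```text
from [ 189.9 -595.4  231.3] rv/row deg [-0.   -0.   -6.53] len/row 45.9
[-37.0, 27.0, 4.1]
[-39.8, 22.6, 4.1]
[-42.1, 17.9, 4.1]
[-43.9, 13.0, 4.1]
[-45.1, 8.0, 4.1]
[-45.7, 2.8, 4.1]
[-45.7, -2.4, 4.1]
[-45.1, -7.6, 4.1]
[-44.0, -12.7, 4.1]
[-42.2, -17.6, 4.1]
```

Things that could be taken for the open vial, in the top picture: blue tube (316,290), green tube (324,219), and stoppered vials (267,250) and (290,252). I choose the white one with the open bore in the rack at (313,255), and the close crop confirms it. The swab handle is at (404,247) and the stand's empty bore is at (390,237).

>>> send_rows(
  translation=[
    [-37, 27, 4.1],
    [-39.8, 22.6, 4.1],
    [-42.1, 17.9, 4.1],
    [-43.9, 13, 4.1],
    [-45.1, 8, 4.1],
  ],
  dr=[
    [0, 0, -6.53],
    [0, 0, -6.53],
    [0, 0, -6.53],
    [0, 0, -6.53],
    [0, 0, -6.53],
  ],
  grip=[85, 85, 85, 85, 85],
)

```text
clock: 1.78
position: [325.9, -409.5, 210.9]
ee_rot: [-0.427, 0.904, -0.0, 0.0]
contact_force: [0.6, -0.5, 0.5]
gripper_width: 84.7
```

>>> send_rows(
  translation=[
    [-45.7, 2.8, 4.1],
    [-45.7, -2.4, 4.1],
    [-45.1, -7.6, 4.1],
    [-44, -12.7, 4.1],
    [-42.2, -17.6, 4.1],
  ],
  dr=[
    [0, 0, -6.53],
    [0, 0, -6.53],
    [0, 0, -6.53],
    [0, 0, -6.53],
    [0, 0, -6.53],
  ],
  grip=[60, 50, 50, 50, 50],
)

```text
clock: 2.4
position: [461.0, -224.6, 190.5]
ee_rot: [-0.664, 0.748, -0.0, 0.0]
contact_force: [0.7, -0.2, -0.4]
gripper_width: 50.3
```

>>> send_rows(
  translation=[
    [0, 0, 0],
    [0, 0, 0],
    [0, 0, 0],
    [0, 0, 0],
    [0, 0, 0],
  ],
  dr=[
    [0, 0, 0],
    [0, 0, 0],
    [0, 0, 0],
    [0, 0, 0],
    [0, 0, 0],
  ],
  grip=[50, 50, 50, 50, 50],
)

```text
clock: 3.02
position: [459.8, -226.5, 190.4]
ee_rot: [-0.662, 0.749, -0.0, 0.0]
contact_force: [-0.4, -0.3, 0.3]
gripper_width: 50.2
```

Run:
```python
from plan import *
import cv2
s=arm.read_state(); print(s["clock"],np.round(s["position"],1),np.round(s["ee_rot"],4),s["gripper_width"])
c=arm.camera_info("wrist"); im=arm.get_image("wrist"); cv2.imwrite("pics/w1.png",im[:,:,::-1]); np.save("w1_T.npy",c["cam_to_world"])
print(np.round(c["cam_to_world"],3).tolist())
show("place_of",["swab_handle","swab_flange","swab_stand","open_vial_mouth","rack"],["wrist"])
```

```text
3.025 [ 459.8 -226.5  190.4] [-6.621e-01  7.494e-01 -1.000e-04  1.000e-04] 50.201933045039716
[[-0.992, 0.118, 0.035, 450.925], [0.123, 0.953, 0.277, -297.006], [-0.001, 0.279, -0.96, 332.208], [0.0, 0.0, 0.0, 1.0]]
wrist swab_handle {'xyz': [463.8, -222.3, 81.2], 'confidence': 0.93} [274.3, 209.4]
wrist swab_flange {'xyz': [463.1, -226.5, 71.1], 'confidence': 0.86} [274.6, 201.6]
wrist swab_stand {'xyz': [477.8, -211.3, -2.0], 'confidence': 0.56} [264.4, 199.0]
wrist open_vial_mouth {'xyz': [367.7, -24.0, 92.3], 'confidence': 0.9} [393.6, 388.2]
```

View pics/w1.png

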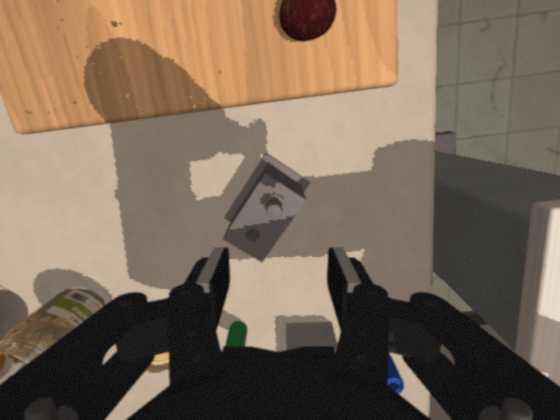

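Run:
```python
import cv2
t=cv2.imread("pics/w1.png")
a=cv2.resize(t[145:265,210:330],None,fx=5,fy=5,interpolation=cv2.INTER_CUBIC); a=cv2.convertScaleAbs(a,alpha=1.8); cv2.imwrite("pics/w1c.png",a)
```

```text
(no output)
```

View pics/w1c.png

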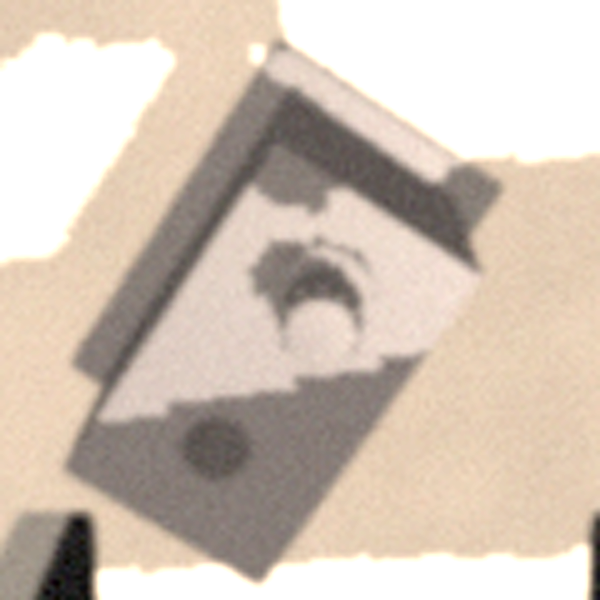

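```bash
cat >> net.py <<'E'
def ray(px,z,n="wrist",T=None):
    c=arm.camera_info(n); T=np.array(c["cam_to_world"]) if T is None else T
    d=T[:3,:3]@np.array([(px[0]-c["cx"])/c["fx"],(px[1]-c["cy"])/c["fy"],1]); return (T[:3,3]+d*(z-T[2,3])/d[2])
E
python3 - <<'E'
from net import *
T=np.load("w1_T.npy")
f=lambda u,v,z: ray((210+u/5,145+v/5),z,T=T).round(1)
h=f(320,331,96);b=f(216,447,72);print("handle top",h,"bore",b,"dist",np.hypot(*(h-b)[:2]))
print("corners",f(475,271,72),f(260,580,72),f(68,468,72))
# flange top disc approx: right edge etc
E
```

```text
handle top [ 463.3 -225.4   96. ] bore [ 486.6 -198.2   72. ] dist 35.81522022827727
corners [ 435.6 -225.9   72. ] [ 482.3 -170.4   72. ] [ 514.5 -197.5   72. ]
```

The swab handle top is at about (274,211) px, which gives (463,-225). The empty bore measures 35.8 mm away, against 36 expected. I'm going down on it.

```bash
python3 -c "
from plan import *
plan([463.3,-225.4,79],83,5,([460,-226.2,190.3],83))"
```

```text
from [ 460.  -226.2  190.3] rv/row deg [0. 0. 0.] len/row 22.3
[-0.2, -0.6, 22.3]
[-0.2, -0.6, 22.3]
[-0.2, -0.6, 22.3]
[-0.2, -0.6, 22.3]
[-0.2, -0.6, 22.3]
```

>>> send_rows(
  translation=[
    [-0.4, -1.6, 20],
    [-0.4, -1.6, 25],
    [-0.2, 0, 25],
    [0, 0, 20],
    [0, 0, 10],
  ],
  dr=[
    [0, 0, 0],
    [0, 0, 0],
    [0, 0, 0],
    [0, 0, 0],
    [0, 0, 0],
  ],
  grip=[44, 40, 40, 40, 40],
)

```text
clock: 3.95
position: [463.0, -225.2, 89.3]
ee_rot: [-0.663, 0.749, 0.001, -0.001]
contact_force: [-0.2, -0.5, 0.2]
gripper_width: 40.3
```

Run:
```python
from plan import *
import cv2
s=arm.read_state(); print(s["clock"],np.round(s["position"],1),s["gripper_width"])
c=arm.camera_info("wrist"); im=arm.get_image("wrist"); cv2.imwrite("pics/w2.png",im[:,:,::-1])
print(proj([463.3,-225.4,96],"wrist"))
a=cv2.resize(im[180:340,180:380,::-1],None,fx=4,fy=3.75,interpolation=cv2.INTER_CUBIC); cv2.imwrite("pics/w2c.png",cv2.convertScaleAbs(a,alpha=1.6))
```

```text
3.95 [ 463.  -225.2   89.3] 40.27562403453591
[276.5, 268.4]
```

View pics/w2c.png

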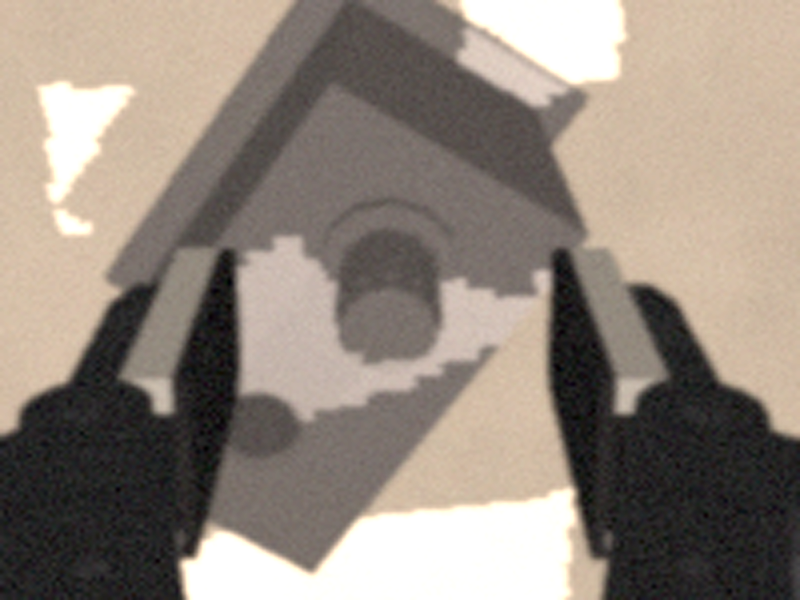

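>>> send_rows(
  translation=[
    [0, 0, 6],
    [0, 0, 5],
    [0, 0, 0],
    [0, 0, 0],
    [0, 0, 0],
  ],
  dr=[
    [0, 0, 0],
    [0, 0, 0],
    [0, 0, 0],
    [0, 0, 0],
    [0, 0, 0],
  ],
  grip=[40, 40, 25, 10, 5],
)

```text
clock: 4.62
position: [463.8, -225.4, 79.8]
ee_rot: [-0.663, 0.749, -0.0, 0.0]
contact_force: [-0.2, 0.3, 2.1]
gripper_width: 10.4
```

>>> send_rows(
  translation=[
    [0, 0, 0],
    [0, 0, 0],
    [0, 0, 0],
    [0, 0, 0],
    [0, 0, 0],
  ],
  dr=[
    [0, 0, 0],
    [0, 0, 0],
    [0, 0, 0],
    [0, 0, 0],
    [0, 0, 0],
  ],
  grip=[5, 5, 5, 5, 5],
)

```text
clock: 5.25
position: [463.8, -225.4, 79.8]
ee_rot: [-0.663, 0.749, -0.0, 0.0]
contact_force: [-0.2, 0.3, 6.2]
gripper_width: 10.3
```

Run:
```python
from plan import *
import cv2
s=arm.read_state(); print(s["clock"],np.round(s["position"],1),s["gripper_width"])
im=arm.get_image("wrist"); cv2.imwrite("pics/w3.png",im[:,:,::-1])
a=cv2.resize(im[180:340,180:380,::-1],None,fx=4,fy=3.75,interpolation=cv2.INTER_CUBIC); cv2.imwrite("pics/w3c.png",cv2.convertScaleAbs(a,alpha=1.6))
```

```text
5.25 [ 463.8 -225.4   79.8] 10.269147473455957
```

View pics/w3c.png

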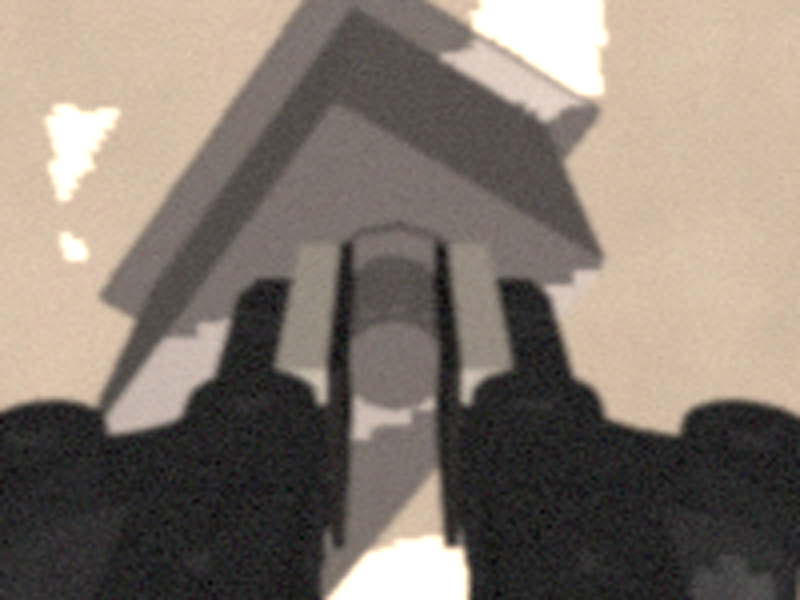

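>>> send_rows(
  translation=[
    [0, 0, -8],
    [0, 0, -22],
    [0, 0, -30],
    [0, 0, -30],
    [0, 0, -25],
  ],
  dr=[
    [0, 0, 0],
    [0, 0, 0],
    [0, 0, 0],
    [0, 0, 0],
    [0, 0, 0],
  ],
  grip=[5, 5, 5, 5, 5],
)

```text
clock: 5.92
position: [463.2, -225.2, 195.4]
ee_rot: [-0.663, 0.749, 0.0, 0.0]
contact_force: [0.5, -0.4, -0.7]
gripper_width: 10.2
```

Run:
```python
from plan import *
import cv2
s=arm.read_state(); print(s["clock"],np.round(s["position"],1),s["gripper_width"],np.round(s["contact_force"],2))
im=arm.get_image("wrist"); cv2.imwrite("pics/w4.png",im[:,:,::-1])
T=arm.camera_info("top")
s0=np.array([449,39])
# aim: hover with TCP 70mm on -y side? plan to above vial
plan([442,-13,194],83,10)
```

```text
5.925 [ 463.2 -225.2  195.4] 10.21913143848975 [ 0.51 -0.44 -0.75]
from [ 465.2 -226.   198.9] rv/row deg [-0.04 -0.01  0.  ] len/row 21.4
[-20.9, 4.9, 0.4]
[-20.9, 4.9, 0.4]
[-20.9, 4.9, 0.4]
[-20.9, 4.9, 0.4]
[-20.9, 4.9, 0.5]
[-20.9, 4.9, 0.5]
[-20.9, 4.9, 0.5]
[-20.9, 4.9, 0.5]
[-20.9, 4.9, 0.5]
[-20.9, 4.9, 0.5]
```

View pics/w4.png

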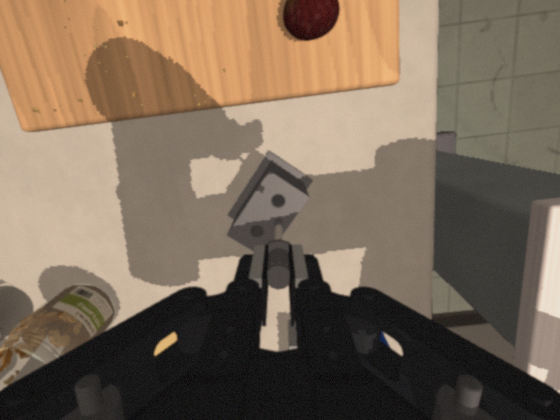

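>>> send_rows(
  translation=[
    [-10, 2.5, 0],
    [-25, 6, 0],
    [-30, 7, 0],
    [-30, 7, 0],
    [-30, 7, 0],
  ],
  dr=[
    [0, 0, 0],
    [0, 0, 0],
    [0, 0, 0],
    [0, 0, 0],
    [0, 0, 0],
  ],
  grip=[5, 5, 5, 5, 5],
)

```text
clock: 6.6
position: [447.8, -96.3, 192.6]
ee_rot: [-0.662, 0.749, 0.001, -0.001]
contact_force: [-0.7, 0.9, -0.8]
gripper_width: 10.1
```

>>> send_rows(
  translation=[
    [-30, 7, 0],
    [-25, 5, 0],
    [-18, 4, 0],
    [-10, 2, 0],
    [0, 0, 0],
  ],
  dr=[
    [0, 0, 0],
    [0, 0, 0],
    [0, 0, 0],
    [0, 0, 0],
    [0, 0, 0],
  ],
  grip=[5, 5, 5, 5, 5],
)

```text
clock: 7.22
position: [441.1, -12.7, 193.6]
ee_rot: [-0.663, 0.749, 0.0, -0.001]
contact_force: [0.0, 0.8, 0.2]
gripper_width: 10.1
```

>>> send_rows(
  translation=[
    [0, 0, 0],
    [0, 0, 0],
    [0, 0, 0],
    [0, 0, 0],
    [0, 0, 0],
  ],
  dr=[
    [0, 0, 0],
    [0, 0, 0],
    [0, 0, 0],
    [0, 0, 0],
    [0, 0, 0],
  ],
  grip=[5, 5, 5, 5, 5],
)

```text
clock: 7.85
position: [441.7, -13.2, 194.3]
ee_rot: [-0.662, 0.749, -0.0, 0.0]
contact_force: [0.3, -0.0, -0.4]
gripper_width: 10.2
```

Run:
```python
from plan import *
import cv2
s=arm.read_state(); print(s["clock"],np.round(s["position"],1),np.round(s["ee_rot"],4),s["gripper_width"],np.round(s["contact_force"],2))
c=arm.camera_info("wrist"); im=arm.get_image("wrist"); cv2.imwrite("pics/w5.png",im[:,:,::-1]); np.save("w5_T.npy",c["cam_to_world"])
a=cv2.resize(im[120:300,180:420,::-1],None,fx=3.3,fy=3.3,interpolation=cv2.INTER_CUBIC); cv2.imwrite("pics/w5c.png",cv2.convertScaleAbs(a,alpha=1.3))
show("place_of",["open_vial_mouth","open_vial_mid","swab_flange"],["wrist"])
```

```text
7.85 [441.7 -13.2 194.3] [-0.6625  0.7491 -0.      0.    ] 10.244547937325066 [ 0.29 -0.01 -0.37]
wrist open_vial_mouth {'xyz': [367.8, -21.9, 93.2], 'confidence': 0.92} [365.6, 186.6]
wrist open_vial_mouth {'xyz': [447.8, -11.1, 94.6], 'confidence': 0.89} [271.1, 210.8]
wrist open_vial_mouth {'xyz': [533.2, -46.8, 88.8], 'confidence': 0.82} [164.5, 180.2]
wrist open_vial_mid {'xyz': [536.7, -44.6, 45.2], 'confidence': 0.9} [177.7, 174.1]
wrist open_vial_mid {'xyz': [362.4, -23.2, 48.1], 'confidence': 0.85} [358.1, 174.6]
wrist open_vial_mid {'xyz': [444.8, -13.4, 53.1], 'confidence': 0.56} [274.9, 195.7]
wrist swab_flange {'xyz': [441.4, -10.8, 187.8], 'confidence': 0.85} [279.0, 260.2]
```

View pics/w5c.png

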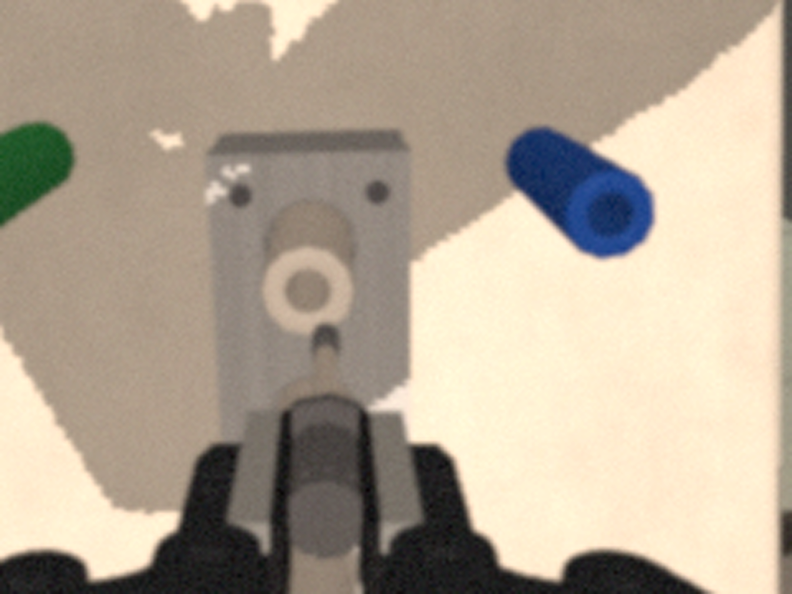

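Run:
```python
from plan import *
import cv2
T=np.load("w5_T.npy")
f=lambda u,v,z: ray((180+u/3.3,120+v/3.3),z,T=T).round(1)
print("mouth",f(307.5,290,98)); print("bud end",f(326,338,128)); print("handle top",f(325,518,210.8)); print("flange",f(324,400,186))
print("rim L,R,T,B",f(262,290,98),f(353,290,98),f(307,246,98),f(307,334,98))
print("rack far edge corners",f(208,154,50),f(409,150,50),"holes",f(240,196,50),f(377,192,50))
print("rack side L",f(208,154,50),f(217,400,50))
# fit circles on mouth
im=cv2.imread("pics/w5.png"); 
a=im[120:300,180:420]; g=cv2.cvtColor(a,cv2.COLOR_BGR2GRAY)
_,m=cv2.threshold(cv2.resize(g,None,fx=4,fy=4,interpolation=cv2.INTER_CUBIC),0,255,cv2.THRESH_OTSU)
print(_)
```

```text
mouth [445.6 -14.5  98. ]
bud end [441.3 -11.7 128. ]
handle top [441.4 -13.7 210.8]
flange [440.6 -21.2 186. ]
rim L,R,T,B [456.9 -15.9  98. ] [434.3 -13.1  98. ] [444.3 -25.8  98. ] [447.2  -3.   98. ]
rack far edge corners [471.5 -44.7  50. ] [413.7 -38.8  50. ] holes [464.1 -31.4  50. ] [424.2 -27.7  50. ]
rack side L [471.5 -44.7  50. ] [480.6  31.4  50. ]
142.0
```

>>> send_rows(
  translation=[
    [0.5, -2, 0],
    [0.6, -2.4, 5],
    [0, 0, 8],
    [0, 0, 5],
    [0, 0, 0],
  ],
  dr=[
    [0, 0, 0],
    [0, 0, 0],
    [0, 0, 0],
    [0, 0, 0],
    [0, 0, 0],
  ],
  grip=[5, 5, 5, 5, 5],
)

```text
clock: 8.68
position: [445.5, -14.8, 175.6]
ee_rot: [-0.663, 0.749, 0.0, -0.001]
contact_force: [0.4, 0.3, 0.3]
gripper_width: 10.5
```

>>> send_rows(
  translation=[
    [0, 0, 0],
    [0, 0, 0],
    [0, 0, 0],
    [0, 0, 0],
    [0, 0, 0],
  ],
  dr=[
    [0, 0, 0],
    [0, 0, 0],
    [0, 0, 0],
    [0, 0, 0],
    [0, 0, 0],
  ],
  grip=[5, 5, 5, 5, 5],
)

```text
clock: 9.3
position: [445.9, -14.7, 176.4]
ee_rot: [-0.663, 0.749, -0.0, 0.0]
contact_force: [0.7, -0.0, -1.0]
gripper_width: 10.2
```

Run:
```python
from plan import *
import cv2
s=arm.read_state(); print(s["clock"],np.round(s["position"],1),np.round(s["ee_rot"],4),s["gripper_width"],np.round(s["contact_force"],2))
c=arm.camera_info("wrist"); im=arm.get_image("wrist"); cv2.imwrite("pics/w6.png",im[:,:,::-1]); np.save("w6_T.npy",c["cam_to_world"])
a=cv2.resize(im[160:290,230:330,::-1],None,fx=6,fy=4.6*6/6,interpolation=cv2.INTER_CUBIC)
a=cv2.resize(im[170:290,220:340,::-1],None,fx=5,fy=5,interpolation=cv2.INTER_CUBIC); cv2.imwrite("pics/w6c.png",cv2.convertScaleAbs(a,alpha=1.3))
im=arm.get_image("scene"); a=cv2.resize(im[160:290,220:340,::-1],None,fx=4.5,fy=4.5,interpolation=cv2.INTER_CUBIC); cv2.imwrite("pics/s6c.png",cv2.convertScaleAbs(a,alpha=1.3))
```

```text
9.3 [445.9 -14.7 176.4] [-6.626e-01  7.490e-01 -0.000e+00  1.000e-04] 10.162770559976208 [ 0.67 -0.04 -0.97]
```

View pics/w6c.png

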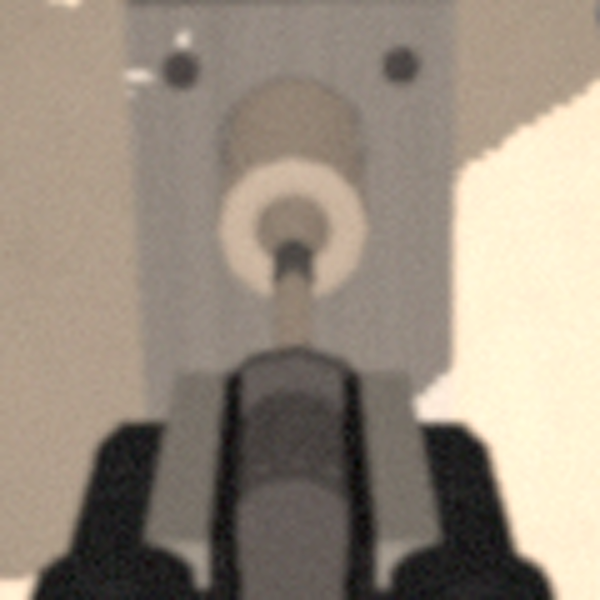

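View pics/s6c.png

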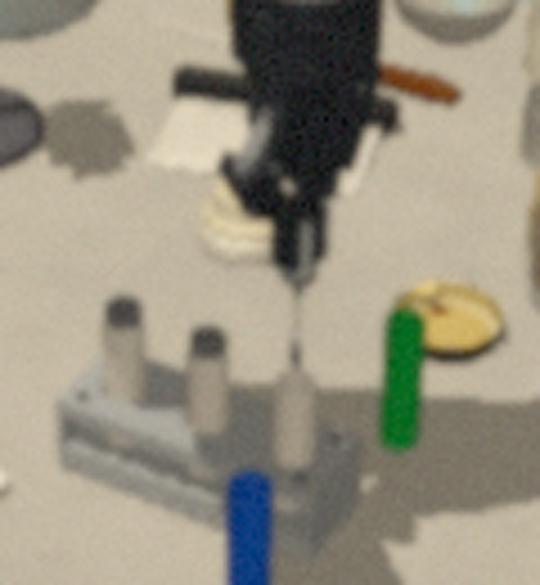

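Run:
```python
from plan import *
T=np.load("w6_T.npy")
f=lambda u,v,z: ray((220+u/5,170+v/5),z,T=T).round(1)
print("mouth",f(292.5,228,98),"rim",f(220,228,98),f(367,228,98),f(293,158,98),f(293,299,98))
z=176.4-67.5
e=f(293.5,240,z); print("bud far edge",e,"-> centre y+3", e[1]+3)
print("flange far edge",f(293,348,176.4-7.5+3))
```

```text
mouth [445.6 -14.6  98. ] rim [456.7 -15.9  98. ] [434.2 -13.2  98. ] [444.2 -25.7  98. ] [446.9  -3.   98. ]
bud far edge [445.3 -16.2 108.9] -> centre y+3 -13.2
flange far edge [444.3 -25.2 171.9]
```

>>> send_rows(
  translation=[
    [0.7, -0.2, 0],
    [0, 0, 6],
    [0, 0, 7],
    [0, 0, 7],
    [0, 0, 5],
  ],
  dr=[
    [0, 0, 0],
    [0, 0, 0],
    [0, 0, 0],
    [0, 0, 0],
    [0, 0, 0],
  ],
  grip=[5, 5, 5, 5, 5],
)

```text
clock: 10.02
position: [445.7, -15.5, 150.6]
ee_rot: [-0.663, 0.749, 0.0, -0.0]
contact_force: [0.3, 0.3, 0.2]
gripper_width: 10.3
```

Run:
```python
from plan import *
import cv2
s=arm.read_state(); print(s["clock"],np.round(s["position"],1),s["gripper_width"],np.round(s["contact_force"],2))
c=arm.camera_info("wrist"); im=arm.get_image("wrist"); cv2.imwrite("pics/w7.png",im[:,:,::-1]); np.save("w7_T.npy",c["cam_to_world"])
a=cv2.resize(im[170:290,220:340,::-1],None,fx=5,fy=5,interpolation=cv2.INTER_CUBIC); cv2.imwrite("pics/w7c.png",cv2.convertScaleAbs(a,alpha=1.3))
```

```text
10.025 [445.7 -15.5 150.6] 10.289913005221397 [0.33 0.28 0.25]
```

View pics/w7c.png

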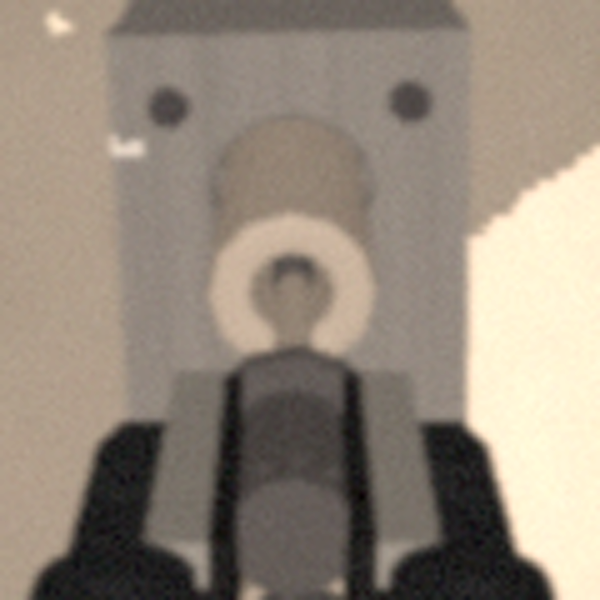

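>>> send_rows(
  translation=[
    [0, 0, 6],
    [0, 0, 7],
    [0, 0, 7],
    [0, 0, 6],
    [0, 0, 4],
  ],
  dr=[
    [0, 0, 0],
    [0, 0, 0],
    [0, 0, 0],
    [0, 0, 0],
    [0, 0, 0],
  ],
  grip=[5, 5, 5, 5, 5],
)

```text
clock: 10.7
position: [445.9, -15.5, 120.8]
ee_rot: [-0.663, 0.749, 0.0, -0.0]
contact_force: [0.1, -0.0, 0.8]
gripper_width: 10.5
```

Run:
```python
from plan import *
import cv2
s=arm.read_state(); print(s["clock"],np.round(s["position"],1),s["gripper_width"],np.round(s["contact_force"],2))
c=arm.camera_info("wrist"); im=arm.get_image("wrist"); cv2.imwrite("pics/w8.png",im[:,:,::-1]); np.save("w8_T.npy",c["cam_to_world"])
a=cv2.resize(im[190:310,220:340,::-1],None,fx=5,fy=5,interpolation=cv2.INTER_CUBIC); cv2.imwrite("pics/w8c.png",cv2.convertScaleAbs(a,alpha=1.3))
```

```text
10.7 [445.9 -15.5 120.8] 10.53345978489089 [ 0.15 -0.02  0.82]
```

View pics/w8c.png

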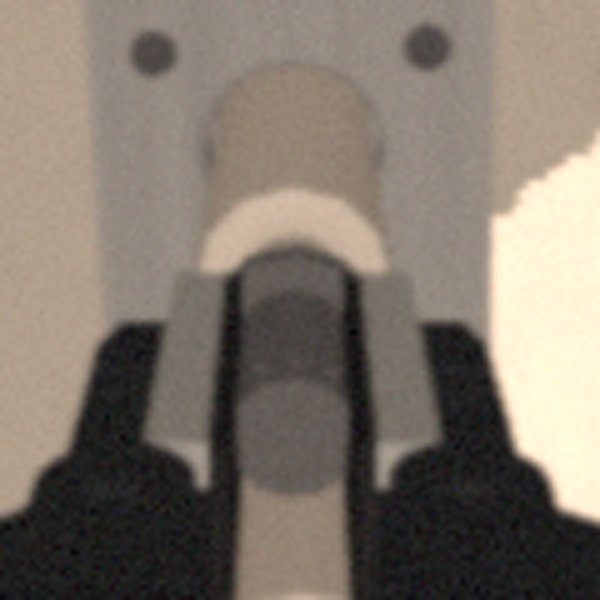

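Run:
```python
from plan import *
T=np.load("w8_T.npy")
f=lambda u,v,z: ray((220+u/5,190+v/5),z,T=T).round(1)
print("rim far",f(293,188,98),"flange far (top/bottom edge)",f(293,250,116.3),f(293,250,113.3),"rimLR",f(203,265,98),f(386,265,98),"handle top",f(293,437,113.3+24))
```

```text
rim far [444.3 -25.9  98. ] flange far (top/bottom edge) [444.3 -25.7 116.3] [444.5 -24.5 113.3] rimLR [456.  -17.6  98. ] [434.5 -14.9  98. ] handle top [445.6 -15.7 137.3]
```

>>> send_rows(
  translation=[
    [-0.8, 0, 2],
    [0, 0, 3],
    [0, 0, 3],
    [0, 0, 3],
    [0, 0, 0],
  ],
  dr=[
    [0, 0, 0],
    [0, 0, 0],
    [0, 0, 0],
    [0, 0, 0],
    [0, 0, 0],
  ],
  grip=[5, 5, 5, 5, 5],
)

```text
clock: 11.38
position: [445.9, -14.7, 110.1]
ee_rot: [-0.663, 0.749, 0.0, -0.0]
contact_force: [-0.9, -1.2, 0.2]
gripper_width: 10.4
```

>>> send_rows(
  translation=[
    [0, 0, 2],
    [0, 0, 1],
    [0, 0, 1],
    [0, 0, 0],
    [0, 0, 0],
  ],
  dr=[
    [0, 0, 0],
    [0, 0, 0],
    [0, 0, 0],
    [0, 0, 0],
    [0, 0, 0],
  ],
  grip=[5, 5, 5, 5, 5],
)

```text
clock: 12.0
position: [446.1, -14.6, 106.4]
ee_rot: [-0.663, 0.749, -0.0, 0.0]
contact_force: [0.2, -0.4, -1.2]
gripper_width: 10.3
```

>>> send_rows(
  translation=[
    [0, 0, 0.5],
    [0, 0, 0.5],
    [0, 0, 0.5],
    [0, 0, 0],
    [0, 0, 0],
  ],
  dr=[
    [0, 0, 0],
    [0, 0, 0],
    [0, 0, 0],
    [0, 0, 0],
    [0, 0, 0],
  ],
  grip=[5, 5, 5, 5, 5],
)

```text
clock: 12.62
position: [446.9, -14.6, 105.8]
ee_rot: [-0.663, 0.749, -0.001, 0.001]
contact_force: [-1.8, -0.0, 6.2]
gripper_width: 10.1
```

Run:
```python
from plan import *
import cv2
s=arm.read_state(); print(s["clock"],np.round(s["position"],1),s["gripper_width"],np.round(s["contact_force"],2))
c=arm.camera_info("wrist"); im=arm.get_image("wrist"); cv2.imwrite("pics/w9.png",im[:,:,::-1]); np.save("w9_T.npy",c["cam_to_world"])
a=cv2.resize(im[190:310,220:340,::-1],None,fx=5,fy=5,interpolation=cv2.INTER_CUBIC); cv2.imwrite("pics/w9c.png",cv2.convertScaleAbs(a,alpha=1.3))
```

```text
12.625 [446.9 -14.6 105.8] 10.1273725866368 [-1.83 -0.03  6.17]
```

View pics/w9c.png

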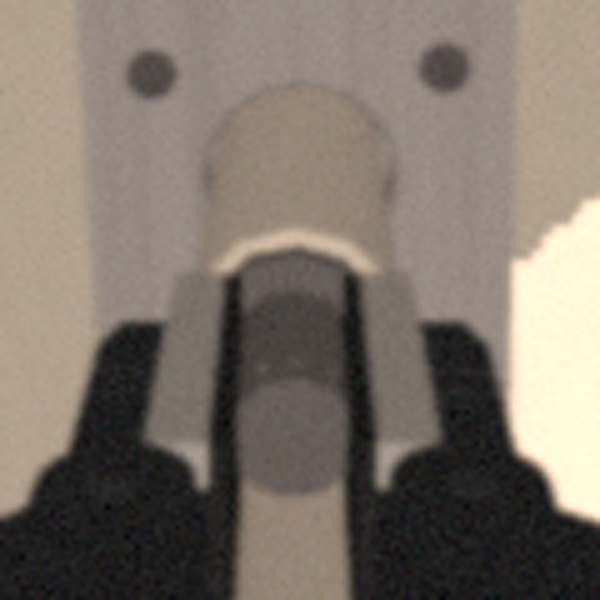

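>>> send_rows(
  translation=[
    [0, 0, 0.5],
    [0, 0, 0.5],
    [0, 0, 0],
    [0, 0, 0],
    [0, 0, 0],
  ],
  dr=[
    [0, 0, 0],
    [0, 0, 0],
    [0, 0, 0],
    [0, 0, 0],
    [0, 0, 0],
  ],
  grip=[5, 5, 5, 5, 5],
)

```text
clock: 13.3
position: [447.7, -14.5, 105.8]
ee_rot: [-0.663, 0.749, -0.001, 0.001]
contact_force: [-2.2, 0.6, 12.1]
gripper_width: 10.1
```

>>> send_rows(
  translation=[
    [0, 0, -1],
    [0, 0, 0],
    [0, 0, 0],
    [0, 0, 0],
    [0, 0, 0],
  ],
  dr=[
    [0, 0, 0],
    [0, 0, 0],
    [0, 0, 0],
    [0, 0, 0],
    [0, 0, 0],
  ],
  grip=[6, 18, 35, 48, 48],
)

```text
clock: 13.92
position: [446.0, -14.7, 104.6]
ee_rot: [-0.663, 0.749, 0.0, -0.0]
contact_force: [-0.4, 0.2, 1.2]
gripper_width: 47.7
```

Run:
```python
from plan import *
import cv2
s=arm.read_state(); print(s["clock"],np.round(s["position"],1),s["gripper_width"],np.round(s["contact_force"],2))
c=arm.camera_info("wrist"); im=arm.get_image("wrist"); cv2.imwrite("pics/w10.png",im[:,:,::-1]); np.save("w10_T.npy",c["cam_to_world"])
a=cv2.resize(im[170:320,180:380,::-1],None,fx=4,fy=4,interpolation=cv2.INTER_CUBIC); cv2.imwrite("pics/w10c.png",cv2.convertScaleAbs(a,alpha=1.3))
```

```text
13.925 [446.  -14.7 104.6] 47.72349336203114 [-0.44  0.2   1.19]
```

View pics/w10c.png

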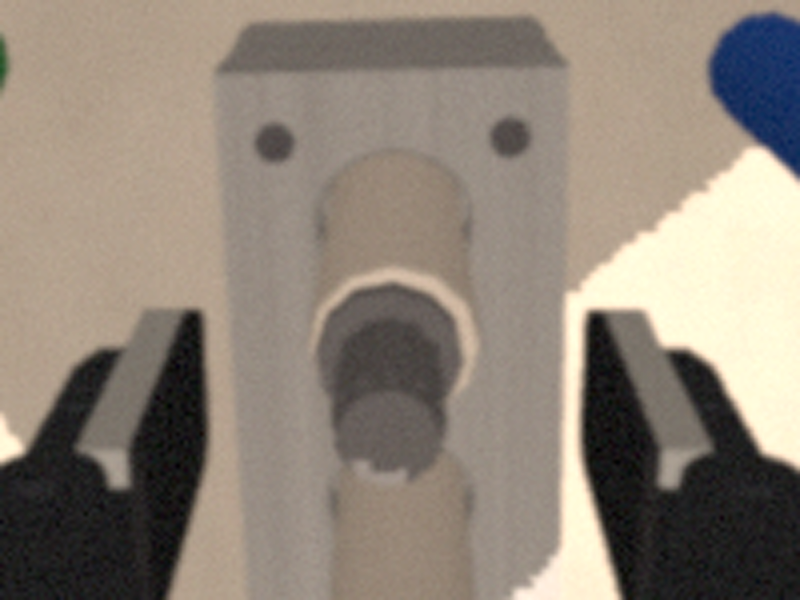

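>>> send_rows(
  translation=[
    [0, 0, 8],
    [0, 0, 10],
    [0, 0, 10],
    [0, 0, 8],
    [0, 0, 0],
  ],
  dr=[
    [0, 0, 0],
    [0, 0, 0],
    [0, 0, 0],
    [0, 0, 0],
    [0, 0, 0],
  ],
  grip=[48, 48, 48, 48, 48],
)

```text
clock: 14.6
position: [445.6, -14.8, 68.0]
ee_rot: [-0.663, 0.749, 0.0, -0.001]
contact_force: [0.7, -0.1, -1.1]
gripper_width: 48.1
```

>>> send_rows(
  translation=[
    [0, 0, 0],
    [0, 0, 0],
    [0, 0, 0],
    [0, 0, 0],
    [0, 0, 0],
  ],
  dr=[
    [0, 0, 0],
    [0, 0, 0],
    [0, 0, 0],
    [0, 0, 0],
    [0, 0, 0],
  ],
  grip=[40, 30, 20, 15, 15],
)

```text
clock: 15.22
position: [446.4, -14.6, 69.3]
ee_rot: [-0.663, 0.749, -0.0, 0.0]
contact_force: [-0.5, 0.1, 5.0]
gripper_width: 22.2
```

Run:
```python
from plan import *
import cv2
s=arm.read_state(); print(s["clock"],np.round(s["position"],1),s["gripper_width"],np.round(s["contact_force"],2))
c=arm.camera_info("wrist"); im=arm.get_image("wrist"); cv2.imwrite("pics/w11.png",im[:,:,::-1])
a=cv2.resize(im[170:320,180:380,::-1],None,fx=4,fy=4,interpolation=cv2.INTER_CUBIC); cv2.imwrite("pics/w11c.png",cv2.convertScaleAbs(a,alpha=1.3))
show("place_of",["lens","camera_stand","view_point"],["scene","top"])
```

```text
15.225 [446.4 -14.6  69.3] 22.249672328696622 [-0.47  0.08  5.05]
scene lens {'xyz': [657.0, 304.4, 232.9], 'confidence': 0.89} [211.6, 135.0]
scene camera_stand {'xyz': [725.1, 351.1, 1.7], 'confidence': 0.74} [213.8, 189.2]
top lens {'xyz': [656.1, 298.1, 234.0], 'confidence': 0.8} [161.8, 145.4]
top camera_stand {'xyz': [724.5, 359.2, 3.0], 'confidence': 0.6} [165.1, 150.0]
```

View pics/w11c.png

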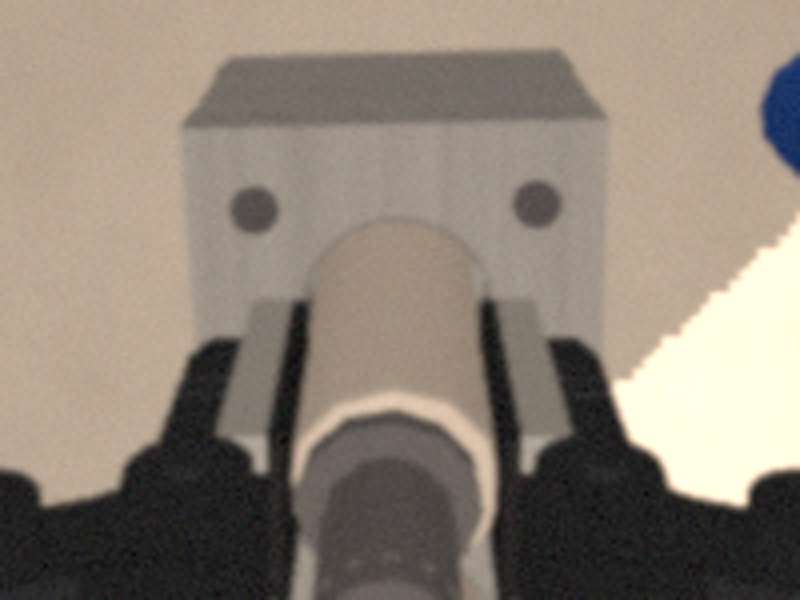

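>>> send_rows(
  translation=[
    [0, 0, -6],
    [0, 0, -12],
    [0, 0, -18],
    [0, 0, -25],
    [0, 0, -30],
  ],
  dr=[
    [0, 0, 0],
    [0, 0, 0],
    [0, 0, 0],
    [0, 0, 0],
    [0, 0, 0],
  ],
  grip=[15, 15, 15, 15, 15],
)

```text
clock: 16.2
position: [445.5, -14.8, 160.8]
ee_rot: [-0.663, 0.749, 0.0, -0.0]
contact_force: [0.2, -0.3, 0.1]
gripper_width: 21.7
```

>>> send_rows(
  translation=[
    [0, 0, -30],
    [0, 0, -30],
    [0, 0, -20],
    [0, 0, -10],
    [0, 0, 0],
  ],
  dr=[
    [0, 0, 0],
    [0, 0, 0],
    [0, 0, 0],
    [0, 0, 0],
    [0, 0, 0],
  ],
  grip=[15, 15, 15, 15, 15],
)

```text
clock: 16.82
position: [446.0, -14.6, 250.2]
ee_rot: [-0.663, 0.749, -0.0, 0.001]
contact_force: [0.2, 0.5, -0.3]
gripper_width: 22.0
```

Run:
```python
from plan import *
import cv2
s=arm.read_state(); print(s["clock"],np.round(s["position"],1),s["gripper_width"],np.round(s["contact_force"],2))
im=arm.get_image("scene"); cv2.imwrite("pics/s12.png",im[:,:,::-1])
a=cv2.resize(im[90:210,160:320,::-1],None,fx=5,fy=5,interpolation=cv2.INTER_CUBIC); cv2.imwrite("pics/s12c.png",cv2.convertScaleAbs(a,alpha=1.4))
im=arm.get_image("top"); cv2.imwrite("pics/t12.png",im[:,:,::-1])
im=arm.get_image("wrist"); cv2.imwrite("pics/w12.png",im[:,:,::-1])
```

```text
16.825 [446.  -14.6 250.2] 22.04108355640787 [ 0.23  0.52 -0.34]
```

View pics/s12c.png

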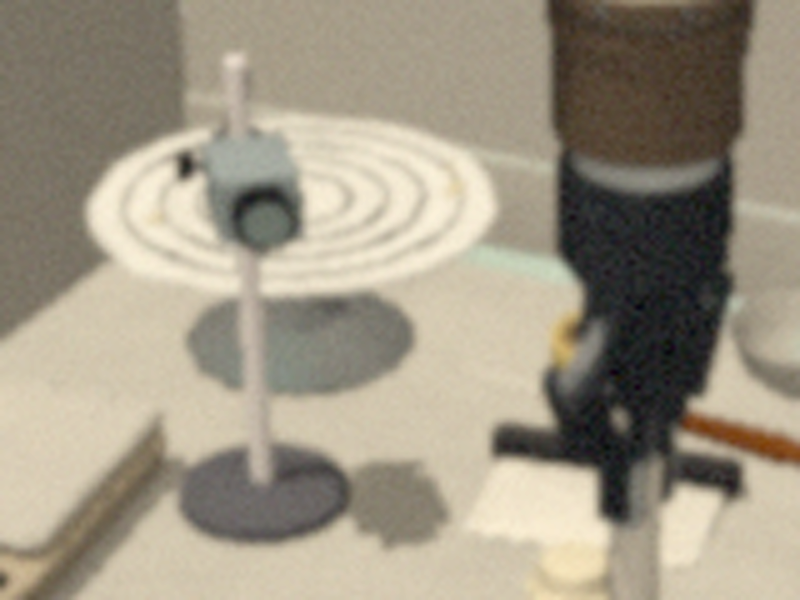

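View pics/w12.png

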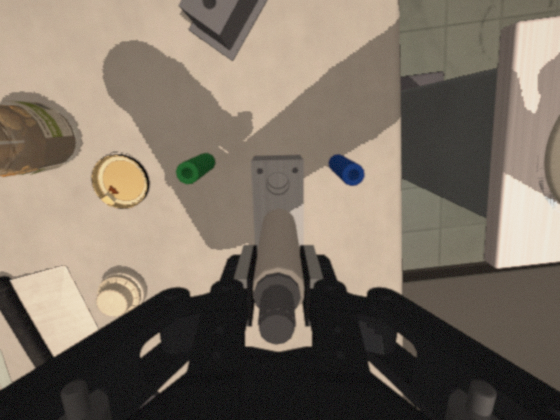

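View pics/t12.png

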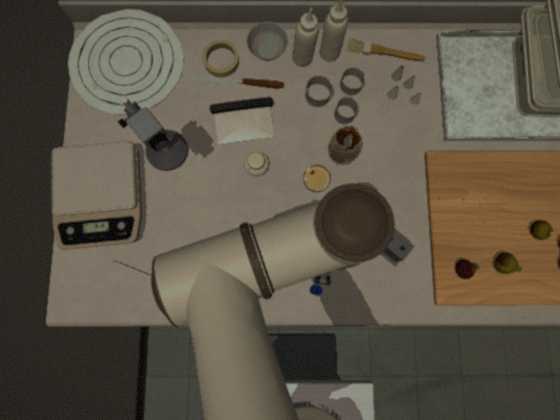

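View pics/s12.png

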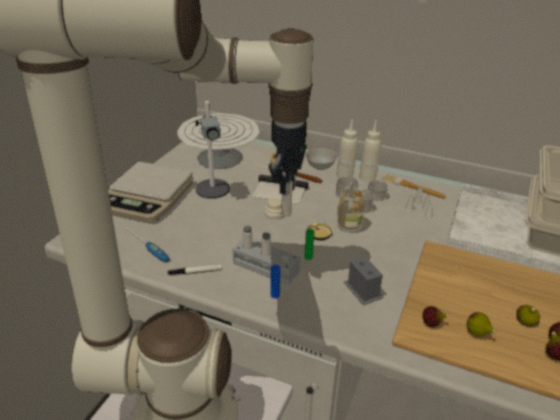

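```bash
cat > lens.py <<'E'
from plan import *
from scipy.optimize import least_squares
C={n:arm.camera_info(n) for n in("scene","top")}
def pj(p,n):
    c=C[n];T=np.linalg.inv(c["cam_to_world"]);q=T[:3,:3]@p+T[:3,3]; return np.array([c["fx"]*q[0]/q[2]+c["cx"],c["fy"]*q[1]/q[2]+c["cy"]])
k=lambda u,v:np.array([110+u/5,90+v/5])
obs=[("scene","lens",np.array([213.2,133.8])),("scene","foot",np.array([213,188.4])),("scene","ptop",np.array([207.2,101.2])),
("top","foot",k(285,302)),("top","ptop",k(73,45)),("top","hf",k(225,229)),("top","hr",k(130,120))]
def pts(v):
    x,y,yaw,h,a=v; d=-np.array([np.cos(yaw),np.sin(yaw),0]); o=np.array([x,y,0])
    z=lambda s:np.array([0,0,s])
    return dict(lens=o+88*d+z(h),foot=o+z(10),ptop=o+z(299),hf=o+a*d+z(h+22),hr=o+(a-60)*d+z(h+22))
def res(v):
    P=pts(v); return np.concatenate([pj(P[k],n)-u for n,k,u in obs])
r=least_squares(res,[725,357,0.7,233,40],x_scale=[1,1,.01,1,1]); v=r.x
print(v.round(2),"yaw deg",np.degrees(v[2]).round(1)); print(res(v).reshape(-1,2).round(1).tolist())
P=pts(v); d=-np.array([np.cos(v[2]),np.sin(v[2]),0]); print("lens",P["lens"].round(1),"view",(P["lens"]+120*d).round(1))
E
python3 lens.py
```

```text
[7.2310e+02 3.5264e+02 6.9000e-01 2.3904e+02 7.4670e+01] yaw deg 39.8
[[0.5, -0.0], [-0.1, -1.2], [-0.0, 0.5], [-0.2, -0.7], [0.1, 0.8], [-0.4, 0.3], [0.3, -0.2]]
lens [655.5 296.3 239. ] view [563.2 219.6 239. ]
```

```bash
python3 -c "
from plan import *
plan([540,200,255],130,10,([446,-14.7,250.3],83))"
```

```text
from [446.  -14.7 250.3] rv/row deg [-0.  -0.  -4.7] len/row 23.4
[-22.5, -6.7, -0.5]
[-21.8, -8.5, -0.5]
[-21.1, -10.3, -0.5]
[-20.1, -12.0, -0.5]
[-19.1, -13.6, -0.5]
[-17.9, -15.1, -0.5]
[-16.6, -16.5, -0.5]
[-15.2, -17.8, -0.5]
[-13.7, -19.0, -0.5]
[-12.1, -20.1, -0.5]
```

>>> send_rows(
  translation=[
    [-22.5, -6.7, -0.5],
    [-21.8, -8.5, -0.5],
    [-21.1, -10.3, -0.5],
    [-20.1, -12, -0.5],
    [-19.1, -13.6, -0.5],
  ],
  dr=[
    [0, 0, -4.7],
    [0, 0, -4.7],
    [0, 0, -4.7],
    [0, 0, -4.7],
    [0, 0, -4.7],
  ],
  grip=[15, 15, 15, 15, 15],
)

```text
clock: 17.6
position: [492.9, 93.3, 251.2]
ee_rot: [0.802, -0.597, -0.001, 0.001]
contact_force: [0.8, 0.8, -0.7]
gripper_width: 21.7
```

>>> send_rows(
  translation=[
    [-17.9, -15.1, -0.5],
    [-16.6, -16.5, -0.5],
    [-15.2, -17.8, -0.5],
    [-13.7, -19, -0.5],
    [-12.1, -20.1, -0.5],
  ],
  dr=[
    [0, 0, -4.7],
    [0, 0, -4.7],
    [0, 0, -4.7],
    [0, 0, -4.7],
    [0, 0, -4.7],
  ],
  grip=[15, 15, 15, 15, 15],
)

```text
clock: 18.23
position: [540.0, 200.6, 253.4]
ee_rot: [0.907, -0.421, -0.001, 0.001]
contact_force: [-0.4, -0.0, -0.9]
gripper_width: 21.8
```

>>> send_rows(
  translation=[
    [0, 0, 0],
    [0, 0, 0],
    [0, 0, 0],
    [0, 0, 0],
    [0, 0, 0],
  ],
  dr=[
    [0, 0, 0],
    [0, 0, 0],
    [0, 0, 0],
    [0, 0, 0],
    [0, 0, 0],
  ],
  grip=[15, 15, 15, 15, 15],
)

```text
clock: 18.85
position: [540.0, 199.7, 255.0]
ee_rot: [0.906, -0.423, 0.0, -0.0]
contact_force: [-0.8, -0.5, -0.5]
gripper_width: 22.1
```

Run:
```python
from plan import *
import cv2
s=arm.read_state(); print(s["clock"],np.round(s["position"],1),np.round(s["ee_rot"],4),s["gripper_width"],np.round(s["contact_force"],2))
T=arm.camera_info("wrist")["cam_to_world"]; np.save("w13_T.npy",T)
im=arm.get_image("wrist"); cv2.imwrite("pics/w13.png",im[:,:,::-1])
im=arm.get_image("scene"); cv2.imwrite("pics/s13.png",im[:,:,::-1])
a=cv2.resize(im[80:200,180:300,::-1],None,fx=5,fy=5,interpolation=cv2.INTER_CUBIC); cv2.imwrite("pics/s13c.png",cv2.convertScaleAbs(a,alpha=1.4))
im=arm.get_image("top"); cv2.imwrite("pics/t13.png",im[:,:,::-1])
show("place_of",["lens","camera_stand","open_vial_mid","swab_flange"],["wrist","scene"])
```

```text
18.85 [540.  199.7 255. ] [ 9.062e-01 -4.229e-01  1.000e-04 -1.000e-04] 22.068873140172844 [-0.81 -0.49 -0.47]
wrist lens {'xyz': [655.0, 299.4, 229.7], 'confidence': 0.84} [25.4, 246.3]
wrist camera_stand {'xyz': [449.1, 41.4, -0.6], 'confidence': 0.32} [412.5, 125.8]
wrist open_vial_mid {'xyz': [366.5, -22.4, 47.2], 'confidence': 0.8} [522.8, 130.5]
wrist open_vial_mid {'xyz': [535.1, -46.0, 45.2], 'confidence': 0.71} [437.3, 2.2]
wrist open_vial_mid {'xyz': [540.3, 200.7, 240.4], 'confidence': 0.67} [276.7, 250.8]
wrist swab_flange {'xyz': [542.2, 198.3, 284.2], 'confidence': 0.69} [276.4, 287.6]
scene lens {'xyz': [657.9, 300.1, 231.6], 'confidence': 0.63} [213.1, 135.6]
scene camera_stand {'xyz': [722.9, 352.7, -1.2], 'confidence': 0.68} [213.0, 190.2]
scene open_vial_mid {'xyz': [532.5, -40.8, 41.4], 'confidence': 0.67} [307.2, 245.6]
scene open_vial_mid {'xyz': [363.3, -20.9, 48.0], 'confidence': 0.62} [273.7, 281.6]
scene open_vial_mid {'xyz': [536.3, 199.5, 242.2], 'confidence': 0.5} [223.4, 158.4]
scene swab_flange {'xyz': [450.4, 38.2, 54.9], 'confidence': 0.22} [266.5, 251.6]
```

View pics/w13.png

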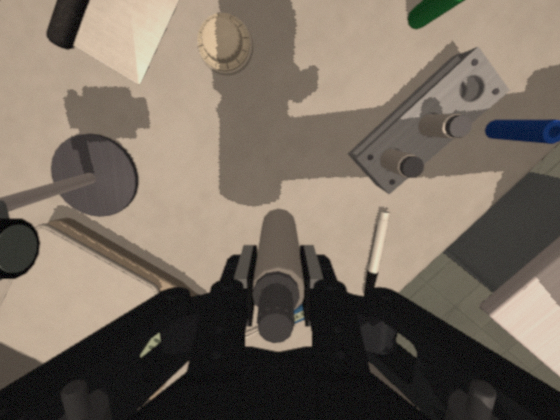

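View pics/s13c.png

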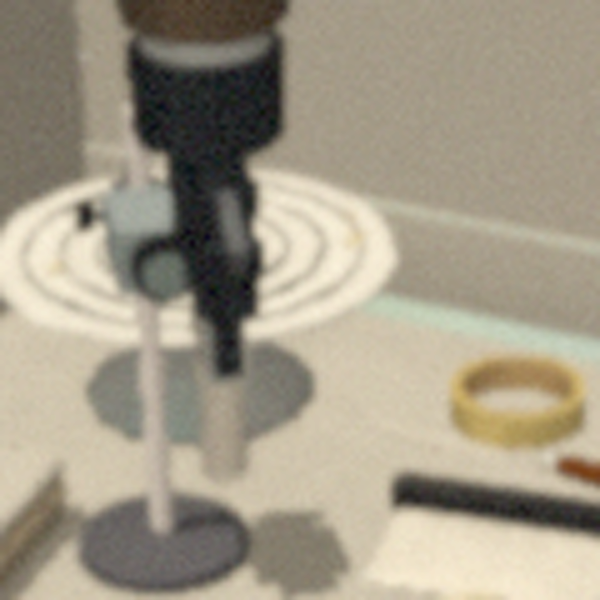

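View pics/t13.png

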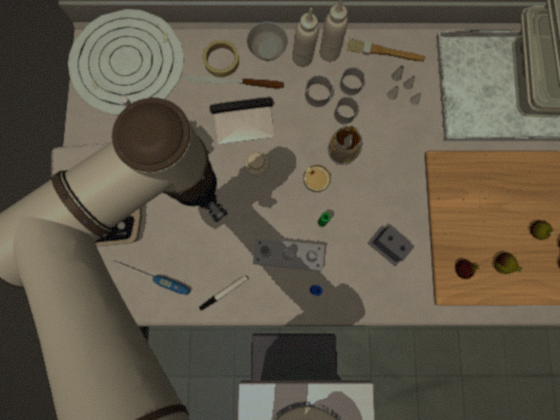

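Run:
```python
import cv2
t=cv2.imread("pics/w13.png")
a=cv2.resize(t[120:290,0:160],None,fx=3.5*1.4*.7,fy=3.43,interpolation=cv2.INTER_CUBIC)
a=cv2.resize(t[120:290,0:160],None,fx=3.5,fy=3.5,interpolation=cv2.INTER_CUBIC); cv2.imwrite("pics/w13c.png",cv2.convertScaleAbs(a,alpha=1.6))
```

```text
(no output)
```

View pics/w13c.png

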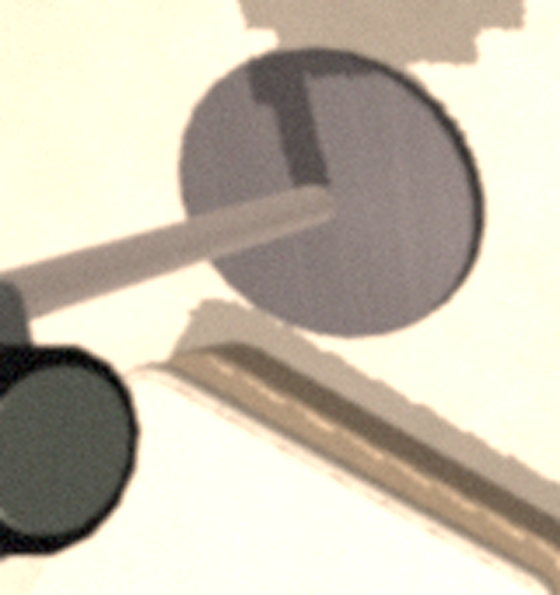

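```bash
sed -e '/^r=least/,$d' lens.py > lens2.py
cat >> lens2.py <<'E'
c=dict(arm.camera_info("wrist")); c["cam_to_world"]=np.load("w13_T.npy"); C["wrist"]=c
W={"wrist":1.5,"scene":2.,"top":2.}  # mm per px-ish handled below
obs+=[("wrist","lens",np.array([17.1,248.4])),("wrist","foot",np.array([92.7,175.]))]
def res(v,o=None):
    P=pts(v); return np.concatenate([pj(P[k],n)-u for n,k,u in (o or obs)])
def fit(o,name):
    r=least_squares(lambda v:res(v,o),[725,357,0.7,233,40],x_scale=[1,1,.01,1,1]); v=r.x; P=pts(v); d=-np.array([np.cos(v[2]),np.sin(v[2]),0])
    print(name,v.round(2),"lens",P["lens"].round(1),"view",(P["lens"]+120*d).round(1)); print("  ",res(v,o).reshape(-1,2).round(1).tolist())
fit(obs,"all"); fit([o for o in obs if o[1] not in("hf","hr")],"nohead"); fit([o for o in obs if o[0]!="top"],"wrist+scene"); fit([o for o in obs if o[0]!="scene"],"wrist+top")
E
python3 lens2.py
```

```text
all [7.2451e+02 3.5295e+02 6.7000e-01 2.3576e+02 7.4190e+01] lens [655.8 298.  235.8] view [562.  223.1 235.8]
   [[0.1, 0.9], [0.0, -1.4], [0.1, 0.3], [-0.2, -1.3], [-0.0, 0.1], [-0.8, 0.4], [0.6, -0.3], [-0.3, -0.1], [1.1, 0.4]]
nohead [7.2470e+02 3.5292e+02 6.7000e-01 2.3559e+02 4.0000e+01] lens [655.7 298.2 235.6] view [561.7 223.7 235.6]
   [[0.0, 0.9], [0.0, -1.5], [0.2, 0.3], [-0.2, -1.3], [-0.0, 0.1], [-0.2, 0.0], [1.0, 0.3]]
wrist+scene [7.2527e+02 3.5310e+02 6.7000e-01 2.3501e+02 4.0000e+01] lens [656.  298.8 235. ] view [561.6 224.7 235. ]
   [[-0.1, 1.0], [0.1, -1.5], [0.2, 0.2], [-0.2, 0.0], [0.6, 0.1]]
wrist+top [7.2480e+02 3.5311e+02 6.7000e-01 2.3529e+02 7.4280e+01] lens [655.9 298.4 235.3] view [562.  223.7 235.3]
   [[-0.3, -1.4], [-0.1, 0.0], [-0.8, 0.5], [0.6, -0.3], [-0.1, -0.2], [0.9, 0.3]]
```

>>> send_rows(
  translation=[
    [-1, -6, 1],
    [-1, -8, 1],
    [-1, -8, 1],
    [-1, -7, 1],
    [-0.8, -3.8, 0.7],
  ],
  dr=[
    [0, 0, 0],
    [0, 0, 0],
    [0, 0, 0],
    [0, 0, 0],
    [0, 0, 0],
  ],
  grip=[15, 15, 15, 15, 15],
)

```text
clock: 20.02
position: [562.4, 225.2, 249.8]
ee_rot: [0.906, -0.423, -0.0, 0.0]
contact_force: [-0.5, -0.6, -1.1]
gripper_width: 21.9
```

>>> send_rows(
  translation=[
    [0, 0, 0],
    [0, 0, 0],
    [0, 0, 0],
    [0, 0, 0],
    [0, 0, 0],
  ],
  dr=[
    [0, 0, 0],
    [0, 0, 0],
    [0, 0, 0],
    [0, 0, 0],
    [0, 0, 0],
  ],
  grip=[15, 15, 15, 15, 15],
)

```text
clock: 20.65
position: [562.1, 224.7, 250.2]
ee_rot: [0.906, -0.423, 0.0, -0.0]
contact_force: [-0.6, -0.9, -1.0]
gripper_width: 21.8
```

Run:
```python
from plan import *
import cv2
s=arm.read_state(); print(s["clock"],np.round(s["position"],1),np.round(s["ee_rot"],4),s["gripper_width"],np.round(s["contact_force"],2))
T=arm.camera_info("wrist")["cam_to_world"]; np.save("w14_T.npy",T)
im=arm.get_image("wrist"); cv2.imwrite("pics/w14.png",im[:,:,::-1])
a=cv2.resize(im[110:280,0:200,::-1],None,fx=3.5,fy=3.5,interpolation=cv2.INTER_CUBIC); cv2.imwrite("pics/w14c.png",cv2.convertScaleAbs(a,alpha=1.6))
a=cv2.resize(im[190:350,200:360,::-1],None,fx=3.7,fy=3.7,interpolation=cv2.INTER_CUBIC); cv2.imwrite("pics/w14v.png",cv2.convertScaleAbs(a,alpha=1.4))
# predicted vial ellipse extents
p=np.array(s["position"]); th=np.linspace(0,2*np.pi,60)
for nm,dz,rr in(("bottom",-61.3,12),("rim",28.7,12),("flange top",31.7,10),("handle top",52.7,6.5)):
    q=np.array([proj(p+[rr*np.cos(t),rr*np.sin(t),dz],"wrist") for t in th]); print(nm,"cols",q[:,0].min(),q[:,0].max(),"rows",q[:,1].min(),q[:,1].max())
im=arm.get_image("scene"); cv2.imwrite("pics/s14.png",im[:,:,::-1])
a=cv2.resize(im[80:200,180:300,::-1],None,fx=5,fy=5,interpolation=cv2.INTER_CUBIC); cv2.imwrite("pics/s14c.png",cv2.convertScaleAbs(a,alpha=1.4))
show("place_of",["lens","camera_stand","open_vial_mid","swab_flange"],["wrist","scene"])
```

```text
20.65 [562.1 224.7 250.2] [ 9.063e-01 -4.227e-01  0.000e+00 -1.000e-04] 21.77285224704425 [-0.58 -0.89 -1.04]
bottom cols 261.2 294.7 rows 206.7 238.4
rim cols 249.7 305.8 rows 267.0 316.5
flange top cols 253.8 301.7 rows 274.9 316.9
handle top cols 259.1 296.2 rows 314.3 345.7
wrist lens {'xyz': [651.6, 301.3, 231.9], 'confidence': 0.76} [74.3, 249.2]
wrist camera_stand {'xyz': [726.1, 358.5, 3.0], 'confidence': 0.7} [116.1, 173.7]
wrist open_vial_mid {'xyz': [559.4, 227.0, 232.1], 'confidence': 0.78} [278.9, 253.1]
wrist open_vial_mid {'xyz': [363.8, -20.7, 45.5], 'confidence': 0.75} [555.6, 129.0]
wrist swab_flange {'xyz': [562.5, 225.9, 274.6], 'confidence': 0.91} [275.4, 288.3]
scene lens {'xyz': [658.0, 303.7, 230.0], 'confidence': 0.53} [212.0, 135.8]
scene camera_stand {'xyz': [720.7, 346.9, 0.7], 'confidence': 0.86} [214.2, 190.4]
scene open_vial_mid {'xyz': [367.7, -20.9, 45.2], 'confidence': 0.78} [274.4, 281.4]
scene open_vial_mid {'xyz': [534.6, -43.6, 41.6], 'confidence': 0.74} [308.4, 245.4]
scene open_vial_mid {'xyz': [556.0, 225.7, 236.5], 'confidence': 0.66} [218.4, 155.0]
```

View pics/w14c.png

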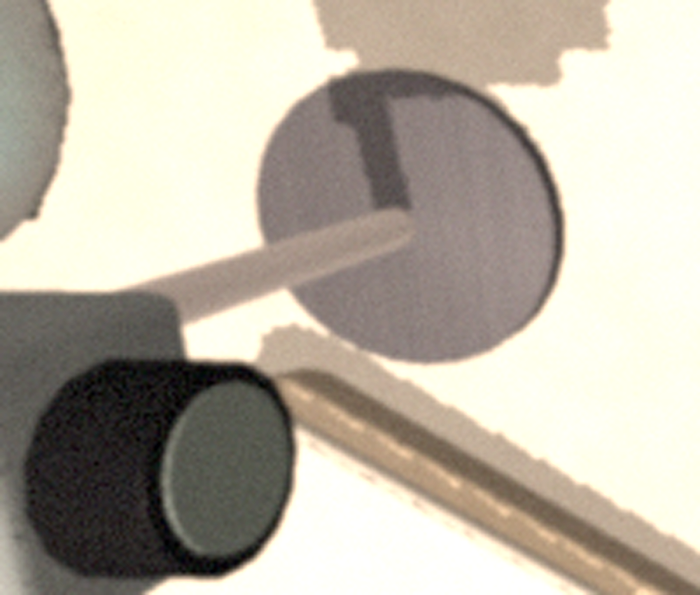

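View pics/w14v.png

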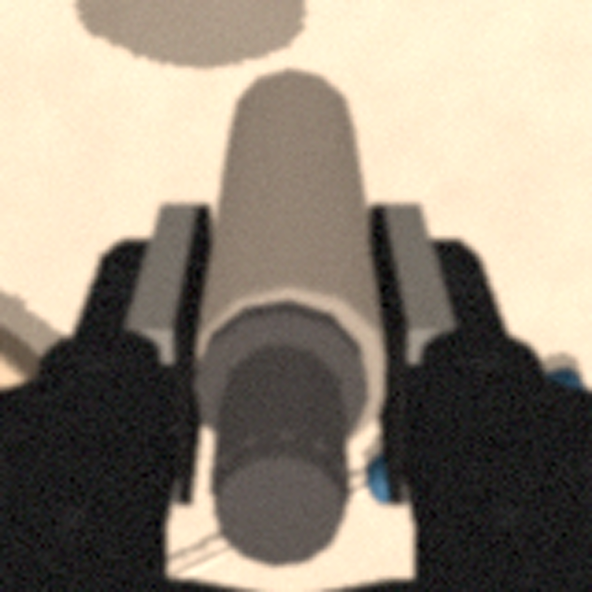

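View pics/s14c.png

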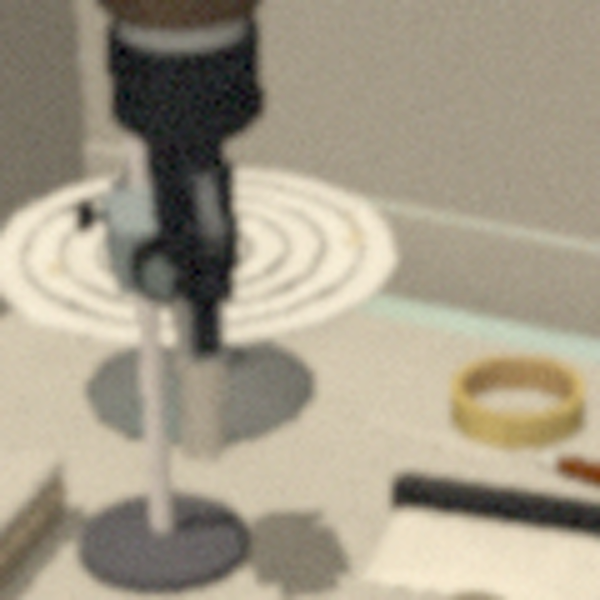

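```bash
sed -e '/^fit(obs/d' lens2.py > lens3.py
cat >> lens3.py <<'E'
c=dict(c); c["cam_to_world"]=np.load("w14_T.npy"); C["w14"]=c
obs+=[("w14","lens",np.array([64.6,243.9])),("w14","foot",np.array([115.7,171.7]))]
fit(obs,"all"); fit([o for o in obs if o[0][0]=="w"],"wrist only"); fit([o for o in obs if o[0]!="scene"],"wrist+top");fit([o for o in obs if o[0]=="w14"],"w14")
print(proj([656,298.5,235],"wrist"),proj([656,298.5,232],"wrist"))
E
python3 lens3.py
```

```text
all [7.2508e+02 3.5318e+02 6.7000e-01 2.3557e+02 7.4680e+01] lens [656.1 298.5 235.6] view [562.  224.  235.6]
   [[-0.0, 0.8], [0.0, -1.5], [0.1, 0.3], [-0.3, -1.5], [-0.1, -0.1], [-0.8, 0.5], [0.6, -0.3], [-0.9, 0.0], [0.7, 0.3], [0.8, -0.2], [0.5, 0.3]]
wrist only [7.2597e+02 3.5349e+02 6.6000e-01 2.3443e+02 4.0000e+01] lens [656.4 299.6 234.4] view [561.6 226.  234.4]
   [[-0.6, 0.1], [-0.1, -0.0], [0.8, -0.1], [-0.3, 0.0]]
wrist+top [7.2529e+02 3.5329e+02 6.7000e-01 2.3523e+02 7.4740e+01] lens [656.2 298.8 235.2] view [562.  224.5 235.2]
   [[-0.4, -1.5], [-0.2, -0.2], [-0.9, 0.5], [0.6, -0.3], [-0.8, -0.0], [0.5, 0.2], [0.8, -0.2], [0.3, 0.3]]
w14 [7.2573e+02 3.5322e+02 6.6000e-01 2.3548e+02 4.0000e+01] lens [656.4 299.  235.5] view [561.9 225.1 235.5]
   [[0.0, -0.0], [-0.0, 0.0]]
[66.2, 243.4] [69.8, 241.3]
```

>>> send_rows(
  translation=[
    [0, 0, -1],
    [0, 0, 0],
    [0, 0, 0],
    [0, 0, 0],
    [0, 0, 0],
  ],
  dr=[
    [0, 0, 0],
    [0, 0, 0],
    [0, 0, 0],
    [0, 0, 0],
    [0, 0, 0],
  ],
  grip=[15, 15, 15, 15, 15],
)

```text
clock: 21.78
position: [562.1, 224.8, 251.1]
ee_rot: [0.906, -0.423, -0.0, 0.0]
contact_force: [-0.2, 0.0, -0.8]
gripper_width: 22.1
```

>>> send_rows(
  translation=[
    [0, 0, 0],
    [0, 0, 0],
    [0, 0, 0],
    [0, 0, 0],
    [0, 0, 0],
  ],
  dr=[
    [0, 0, 0],
    [0, 0, 0],
    [0, 0, 0],
    [0, 0, 0],
    [0, 0, 0],
  ],
  grip=[15, 15, 15, 15, 15],
)

```text
clock: 22.4
position: [562.1, 224.8, 251.1]
ee_rot: [0.906, -0.423, -0.0, 0.0]
contact_force: [0.6, -0.0, -1.0]
gripper_width: 22.0
```

Run:
```python
from bench import arm
import numpy as np,cv2
s=arm.read_state(); print(s["clock"],np.round(s["position"],1),s["gripper_width"],np.round(s["contact_force"],2),np.abs(s["joint_vel"]).max())
im=arm.get_image("wrist"); cv2.imwrite("pics/w15.png",im[:,:,::-1])
```

```text
22.4 [562.1 224.8 251.1] 22.01650525047717 [ 0.6  -0.04 -1.03] 0.0010070542241310348
```

View pics/w15.png

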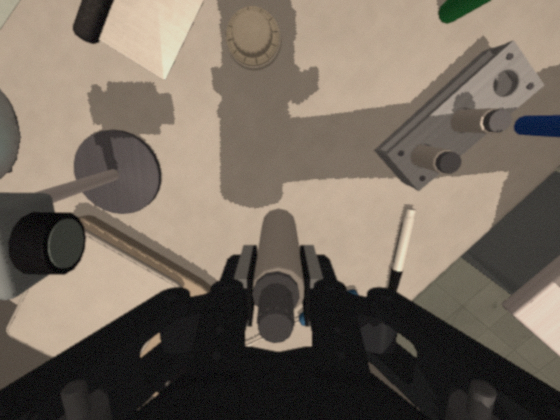

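The picture shows the vial with the swab held upright at (278,260). The lens glass is at (65,244), and both stoppered vials are still in the rack at (440,160) and (490,120). I'm handing the job in.

```bash
python3 -c "
from bench import arm
print(arm.job_done())"
```

```text
the job is handed in; nothing more can be done
None
```

I took the swab from its stand and pushed it into the open vial until the flange stopped on the rim. I then lifted that vial and am holding it still and upright in front of the inspection camera. I handed the job in at about 22.5 s; no verdict came back.

- **Seating:** pressing down with 12 N moved the flange no further, and it measured 98.3 mm high against the rim's 98 mm. In the last close pictures the flange sits about 1.4 mm off the vial's centre, which the loose 8 mm plug in the 11 mm bore allows. It does not look raised.
- **Position:** the vial's middle is at about (562, 225, 235). My measured view point is (562, 224.7, 235), and the separate estimates for it differ by about 2 mm across and 1 mm in height. The trained networks put the lens about 3 mm lower, at 230 to 234 mm, than my own measurement from the pictures. I used my own.
- **Rest of the scene:** both stoppered vials are still in the rack, the camera was not touched, and I saw no push above about 12 N.

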